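Shut the pocket of a counting tray and run the spare stir bars into its pouring corner

ROBOT

A 7-joint arm with a two-finger parallel gripper is mounted at the origin on a cart in front of the work surface, level with it; the furniture and walls round the work are solid. World frame = base frame: x ahead of the robot, y to its left, z up, the work surface at z = 0. Lengths are in m, angles in rad, forces in N, time in s.
With the tool pointing down it reaches from about 0.425 to 0.875 m from the base axis. Payload 4.7 kg.
Tool frame: the origin (TCP) lies on the centre line of the jaws, within the pads' length; the fingertips stand 14 mm ahead of it and the grasp point (between the pads) lies 5 mm behind it; z points along the fingers, x is the direction in which the jaws open and shut, and the axes are right-handed (so a half turn about z gives the same grasp; the last joint's range is limited). The gripper opens to 87 mm and grips with 3 to 60 N. Pads are 19 mm wide; open, the fingers measure 117 mm over their backs; the gripper's body (75 mm by 190 mm) begins 51 mm behind the grasp point.
Start: joints at [-1.236, 0.321, -0.07, 1.45, 0.023, 1.371, -0.057], TCP at [0.205, 0.617, 0.207] pointing down, gripper open.
Joint ranges: [-2.86, 2.86], [-0.3, 2.09], [-1.38, 1.24], [0.06, 2.45], [-1.56, 4.7], [0.09, 2.05], [-2.69, 2.69]. Speed limits (rad/s): [2.57, 2.57, 3.14, 3.14, 3.14, 3.14, 3.14].

INTERFACE

Orientations are given as a rotation vector (axis times angle).
In Python, from bench import ctrl gives the robot as it stands.
- The arm moves only by the tool drive_tool, never from a script. Its argument "rows" is a list that holds one entry, the list of rows, each a list of 5 numbers: the shift along the tool's x, y, z scaled (see below), then the turn about the tool's z scaled (see below), then the closure in counts, from 0 (fully open) to 255 (shut). In form: [[[dx, dy, dz, spin, jaw], ...]]. A call has 1 to 20 rows; each row is the pose to reach, as a shift and turn from the pose commanded when the call began, along the tool's axes at that moment, turning the shorter way round; what a row does not reach only later rows make up. The controller multiplies each number of a shift by 300 mm and each number of a turn by pi rad. A row lasts 1/8 s, in which the tool goes at most 62.5 mm and 10.7 degrees, less where a joint would pass 70% of its speed; a pose out of reach is approached as far as the arm can. A call with a number of a shift or a turn outside -1 to 1 is refused whole. A call with a gripper value outside its range is refused whole. The fingers move at their own pace and stop on an object; "grip_force" is the grip in N (left out, the last holds). Time passes only in rows, so rows that repeat a pose let the fingers close. It gives the time, the measured TCP pose, the force and the opening at its end, in the units of the state.
- ctrl.get_state(): the state, without advancing time (a new reading comes with each control period).
- ctrl.get_image(name): name is "scene" or "side" or "wrist"; returns a dict with "img" (384x512x3 uint8, blue, green, red), "camera_matrix" (3x3 intrinsics, pixels), "R" (3x3) and "t" (3): a world point X has camera coordinates R X + t. Camera axes: x right, y down, z forward; pixel columns grow to the right and rows downward; lengths in m; the calibration is good to about 2 mm. The wrist camera is an equidistant fisheye: a pixel r from the principal point sees the ray r / f radians off the axis. A picture is of the moment at which its call begins. There is no depth.
- ctrl.close_job(): hands the job in, once; it reports no verdict.
The state is a dict: "time": time; "joint_positions": joint angles; "qd": joint speeds; "joint_torque": joint torques, N m; "position": TCP position; "tool_rot": TCP orientation; "ft_force": force on the tool from outside, world axes, zero at the start; "torque": the same for the moment, N m; "grip_width": opening from 0.0 (shut) to 1.0 (fully open).
Only numpy, scipy, OpenCV 4.12 (cv2) and the standard library are available. Lean on these libraries where they do the work, as an engineer would, in place of code of your own. Each camera call takes 0.05 s, during which the arm holds its last target.

TASK

The blue counting tray holds three counted stir bars in its lidded pocket and four spare ones loose in the open part. Shut the pocket's lid with the tray still standing on the bench, then pick the tray up and tip it towards its pouring-lip corner until all four spares lie in that corner, without losing a bar or disturbing the other things on the bench. Finish holding the tray there in the gripper: some 10 cm or more above the bench, still plainly tipped, steady, the lid shut and the spares in the corner, ready to be picked out.

Things in the scene. Friction and masses are not known exactly. Their poses are not given: they have to be found in the camera images.
- tray: The blue plastic counting tray: 160 mm long, 64 mm wide, 36 mm high, walls 2.5 mm, floor 3 mm; about 0.15 kg, 0.25 kg with lid and bars; loose on the bench. Origin under its middle, x along it from the lidded pocket to the pouring end, y across, z up. The outer faces of its long sides (y = -32 and +32 mm) are plain and upright: it can be held across them, best near the middle
- tray_mid (a point): Centre of the tray, 18 mm above its underside; axes as the tray's. In this frame the pocket lies at x = -80 to -32 mm, then a ridge 8 mm high, then the open part at x = -31 to +77 mm, inner width 59 mm
- pour_corner (a point): Pouring corner, at x = +70, y = -21 mm of the tray, on its inner floor. The corner is cut off at 45 degrees by a low wall that stands 20 mm over the underside (other walls 36 mm), with a flared lip reaching 10 mm outwards. The spares belong here, their centres within 60 mm of this point. Tipped beyond 50 degrees they may roll over the low wall
- lid (a joint): Angle of the pocket's hinged lid, rad: 0 shut (flat on the rim), 1.85 fully open; at first 1.25 to 1.75. A light clear plate 52 mm long from the hinge, 63 mm wide, 2.4 mm thick, with a 21 mm down-turned front edge that closes the pocket over the ridge. The hinge is stiff (about 0.014 N m, 0.3 N at the tab): the lid stays where it is left until pushed
- lid_hinge (a point): Middle of the lid's hinge line, on the rim of the pocket end: x = -79.5, y = 0 of the tray, 36 mm above its underside. The hinge line runs along the tray's y; when shut the lid lies along the tray's +x
- lid_tab (a point): Top of the white thumb tab (12 x 26 x 3.4 mm) in the middle of the lid's free edge, 56 mm from the hinge line, on the lid's upper (outer) face; x of this frame points from the hinge out along the lid, z out of its upper face
- spare_1: A spare stir bar: a white slippery capsule 20 mm long and 10 mm thick, 10 g; the origin is its centre, x its long axis. It lies on the floor of the open part and slides on slopes of more than about 10 degrees
- spare_2: A spare stir bar like spare_1
- spare_3: A spare stir bar like spare_1
- spare_4: A spare stir bar like spare_1
- counted_1: A counted stir bar, of the same kind, in the pocket; the origin is its centre. It stays in the pocket
- counted_2: A counted stir bar like counted_1
- counted_3: A counted stir bar like counted_1
- flask: A conical glass flask 81 mm wide, 122 mm high, standing behind the tray; origin under its centre. Leave alone
- beaker_250: A glass beaker 73 mm wide, 93 mm high, standing behind the tray; origin under its centre. Leave alone
- timer: A white bench timer 52 x 66 x 21 mm, in front of the test tube rack on the right; origin under its centre. Leave alone
- petri_dish: A glass petri dish 60 mm wide, 15 mm high, in front of the test tube rack on the right; origin under its centre. Leave alone

How it is judged:
By the outcome, as a careful person would: the job done as asked, in the order asked, and still so for the second after the job is handed in, while the arm keeps its last pose, push and grip.
It also fails if it takes over 64 s, if anything falls off the work surface, if the arm or the gripper's body presses on something with over 40 N, if the wrist force passes 120 N, or if a joint passes its speed limit or range.

## Working session

There is one attempt and no reset: what is moved stays moved. The work goes in short steps, Python scripts to look and compute and a tool call to move; the robot and the scene stay as the last step left them, time stands still between calls to the robot, and variables do not carry over. Pictures are saved under pics/ and viewed, and the job is handed in when it is done.

Besides the shell and the picture viewer there is one more tool, called after ">>>" by a JSON object that holds its "api" and its "payload". drive_tool: Moves the arm, as the interface text tells. Its arguments: {"type":"object","properties":{"rows":{"type":"array"},"grip_force":{"type":"number"}},"required":["rows"]}

```bash
ls; mkdir -p pics
python3 - <<'E'
from bench import ctrl
import cv2
s=ctrl.get_state();print({k:s[k] for k in ('time','position','tool_rot','ft_force','grip_width')})
for n in ("scene","side","wrist"):
    d=ctrl.get_image(n);cv2.imwrite(f"pics/a_{n}.png",d["img"]);print(n,d["camera_matrix"],d["R"],d["t"])
E
```

```text
pics
{'time': 0.0, 'position': array([0.2048528 , 0.61627882, 0.20628538]), 'tool_rot': array([ 2.54673307e+00,  1.83746929e+00, -2.23789482e-03]), 'ft_force': array([ 0.25652405, -0.10697614, -0.32036574]), 'grip_width': 1.0018819322451007}
scene [[373.80742502   0.         253.02184113]
 [  0.         373.80742502 195.38790431]
 [  0.           0.           1.        ]] [[ 0.86752413 -0.49708232 -0.01763658]
 [-0.39035046 -0.65842026 -0.64351323]
 [ 0.30826677  0.5651477  -0.76523178]] [-0.54998996  0.19996638  0.82342317]
side [[485.57584779   0.         247.28992177]
 [  0.         485.57584779 190.39059321]
 [  0.           0.           1.        ]] [[ 9.18214762e-01 -3.96082829e-01 -2.07157224e-04]
 [-1.78112069e-01 -4.12439128e-01 -8.93403636e-01]
 [ 3.53776399e-01  8.20373304e-01 -4.49254829e-01]] [-0.57379645  0.10825136  1.36772452]
wrist [[297.31863964   0.         257.07493342]
 [  0.         297.31863964 191.4168873 ]
 [  0.           0.           1.        ]] [[ 0.31479766  0.9491573  -0.00168793]
 [ 0.92051639 -0.30486407  0.24435114]
 [ 0.23141308 -0.07847493 -0.96968535]] [-0.64841582 -0.02888696  0.38899359]
```

View pics/a_scene.png

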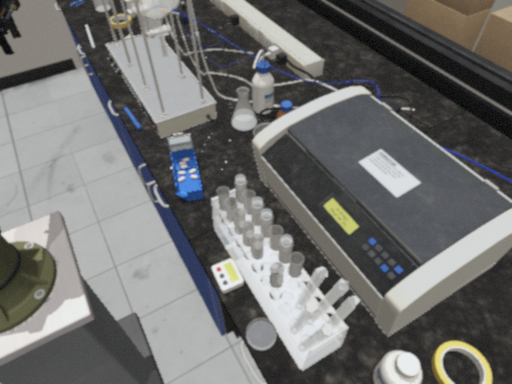

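View pics/a_side.png

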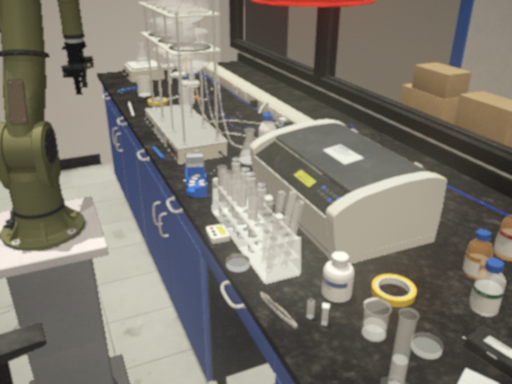

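View pics/a_wrist.png

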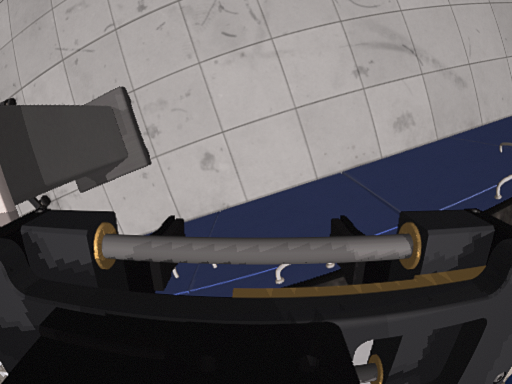

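The scene view shows the tray at about (186,170), lid end at about (180,142), and the flask and beaker behind it. I'll enlarge it.

Run:
```python
import cv2,numpy as np
a=cv2.imread("pics/a_scene.png")[120:210,140:230];b=cv2.imread("pics/a_side.png")[140:205,160:225]
a=cv2.resize(a,(540,540),interpolation=cv2.INTER_CUBIC);cv2.imwrite("pics/z1.png",a)
b=cv2.resize(b,(520,520),interpolation=cv2.INTER_CUBIC);cv2.imwrite("pics/z2.png",b)
```

```text
(no output)
```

View pics/z1.png

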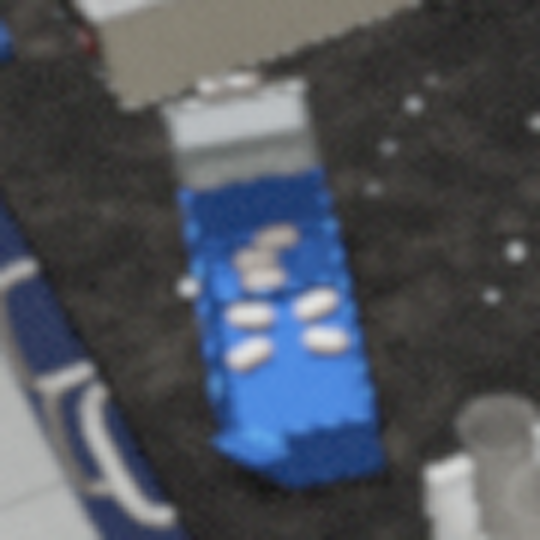

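View pics/z2.png

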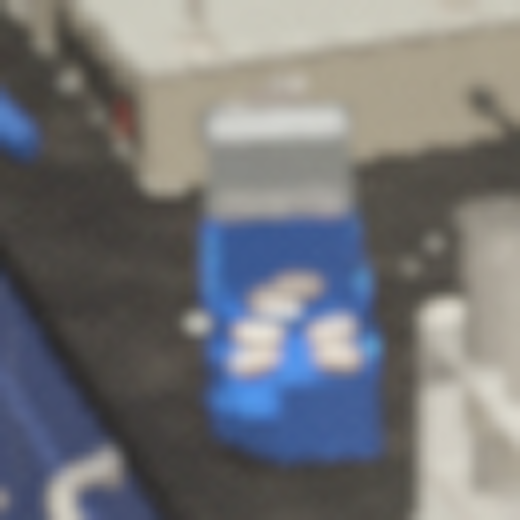

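```bash
cat > h.py <<'E'
import numpy as np, cv2
from bench import ctrl
from scipy.spatial.transform import Rotation as Ro
def ray(d,uv):
    K=d["camera_matrix"];R=np.array(d["R"]);t=np.array(d["t"])
    p=np.array([(uv[0]-K[0,2])/K[0,0],(uv[1]-K[1,2])/K[1,1],1])
    if d.get("fish"):
        r=np.hypot(p[0],p[1]); p=np.array([p[0]/r*np.sin(r),p[1]/r*np.sin(r),np.cos(r)]) if r>0 else p
    return -R.T@t, R.T@p
def onz(d,uv,z):
    c,v=ray(d,uv); return c+v*(z-c[2])/v[2]
def proj(d,X):
    K=d["camera_matrix"];c=np.array(d["R"])@np.array(X)+np.array(d["t"])
    if d.get("fish"):
        th=np.arctan2(np.hypot(c[0],c[1]),c[2]);r=np.hypot(c[0],c[1]);p=c[:2]/r*th
    else: p=c[:2]/c[2]
    return np.array([p[0]*K[0,0]+K[0,2],p[1]*K[1,1]+K[1,2]])
def img(n):
    d=ctrl.get_image(n);d["fish"]=n=="wrist";return d
def st():
    s=ctrl.get_state();R=Ro.from_rotvec(s["tool_rot"]).as_matrix()
    print("t",s["time"],"p",np.round(s["position"],4),"f",np.round(s["ft_force"],2),"g",round(s["grip_width"],3));print(np.round(R,3))
    return s,R
E
python3 - <<'E'
from h import *
st()
d=img("scene")
f=lambda z,x,y:print(np.round(onz(d,(140+x/6,120+y/6),z),3))
f(.036,325,170);f(.036,183,188);f(.036,378,422);f(0,382,468);f(0.0,290,490)
for p in [(250,315),(250,352),(317,303),(325,340)]: f(.008,*p)
print(proj(d,[.205,.616,.207]))
E
```

```text
t 0.15 p [0.2049 0.6164 0.2065] f [ 0.   -0.49 -0.47] g 0.998
[[ 0.315  0.949 -0.   ]
 [ 0.949 -0.315 -0.001]
 [-0.001  0.    -1.   ]]
[0.532 0.153 0.036]
[0.471 0.176 0.036]
[ 0.488 -0.001  0.036]
[0.488 0.004 0.   ]
[0.448 0.013 0.   ]
[0.472 0.111 0.008]
[0.463 0.09  0.008]
[0.502 0.103 0.008]
[0.495 0.079 0.008]
[16.16764333 49.92436132]
```

Run:
```python
from h import *
d=img("scene");e=img("side")
for p in [(107,42),(158,133),(160,124),(214,113),(215,103),(150,112),(123,58),(176,62),(183,90),(200,85)]:
    print(p,np.round(onz(d,p,.0),3),np.round(onz(d,p,.03),3))
# tab triangulate
c1,v1=ray(d,(140+228/6,120+84/6));c2,v2=ray(e,(160+290/8,140+85/8))
v1/=np.linalg.norm(v1);v2/=np.linalg.norm(v2)
A=np.stack([v1,-v2],1);s=np.linalg.lstsq(A,c2-c1,rcond=None)[0]
print(c1+v1*s[0],c2+v2*s[1])
# crops of stand
a=d["img"][0:150,80:240];cv2.imwrite("pics/st1.png",cv2.resize(a,None,fx=4,fy=4))
b=e["img"][0:200,120:260];cv2.imwrite("pics/st2.png",cv2.resize(b,None,fx=3,fy=3))
```

```text
(107, 42) [0.498 0.953 0.   ] [0.49  0.891 0.03 ]
(158, 133) [0.477 0.312 0.   ] [0.47  0.275 0.03 ]
(160, 124) [0.497 0.349 0.   ] [0.49  0.311 0.03 ]
(214, 113) [0.667 0.311 0.   ] [0.653 0.275 0.03 ]
(215, 103) [0.694 0.358 0.   ] [0.678 0.319 0.03 ]
(150, 112) [0.491 0.424 0.   ] [0.484 0.383 0.03 ]
(123, 58) [0.516 0.798 0.   ] [0.508 0.741 0.03 ]
(176, 62) [0.68  0.664 0.   ] [0.665 0.613 0.03 ]
(183, 90) [0.631 0.482 0.   ] [0.618 0.438 0.03 ]
(200, 85) [0.694 0.479 0.   ] [0.679 0.435 0.03 ]
[0.49806942 0.15992835 0.09819206] [0.50591607 0.157186   0.09733193]
```

View pics/st1.png

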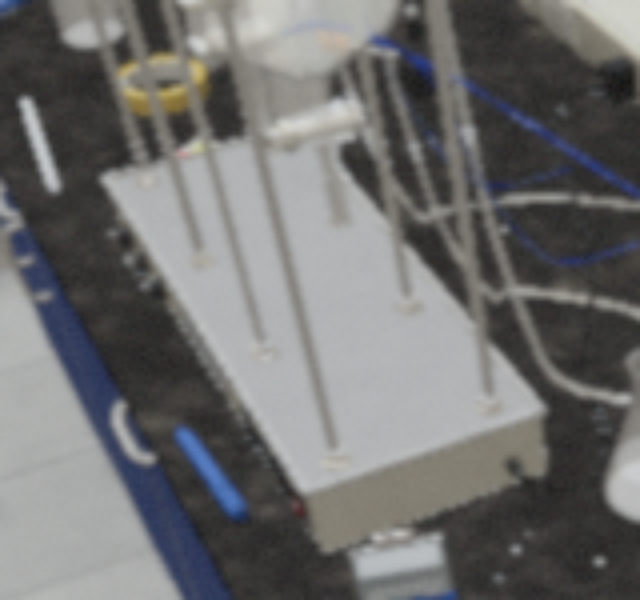

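View pics/st2.png

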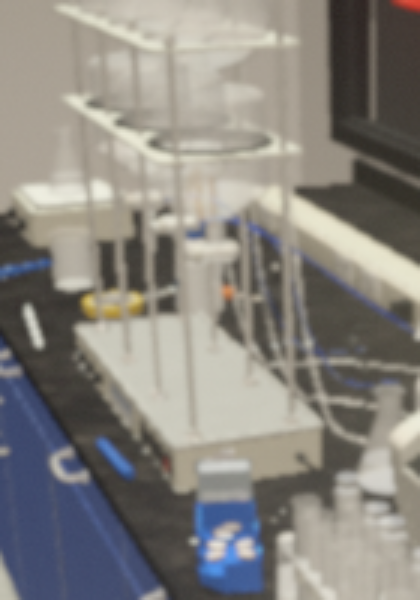

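>>> {"api": "drive_tool", "payload": {"rows": [[[-0.73,0.64,0,0.25,0],[-0.73,0.64,0,0.25,0],[-0.73,0.64,0,0.25,0],[-0.73,0.64,0,0.25,0],[-0.73,0.64,0,0.25,0],[-0.73,0.64,0,0.25,0]]]}}

```text
time: 1.05
position: [0.3201, 0.3454, 0.2079]
tool_rot: [-3.059, -0.714, -0.001]
ft_force: [-1.3, 0.8, 0.0]
grip_width: 0.997
```

Run:
```python
from h import *
s,R=st();print(R.T@(np.array([.43,.08,.25])-s["position"])/.3,s["joint_positions"])
```

```text
t 1.05 p [0.3201 0.3454 0.2079] f [-1.3   0.77  0.01] g 0.997
[[ 0.897  0.442  0.001]
 [ 0.442 -0.897  0.001]
 [ 0.001 -0.    -1.   ]]
[-0.06281107  0.95549    -0.14073411] [-1.0304714  -0.06561223  0.14426014  1.8807366   0.0099386   1.32488567
 -0.43063545]
```

>>> {"api": "drive_tool", "payload": {"rows": [[[-0.06,0.95,-0.14,0.24,255],[-0.06,0.95,-0.14,0.24,255],[-0.06,0.95,-0.14,0.24,255],[-0.06,0.95,-0.14,0.24,255],[-0.06,0.95,-0.14,0.24,255],[-0.06,0.95,-0.14,0.24,255]]]}}

```text
time: 1.8
position: [0.4312, 0.0837, 0.2502]
tool_rot: [-3.107, 0.46, -0.003]
ft_force: [-0.0, 0.8, 0.0]
grip_width: 0.403
```

Run:
```python
from h import *
s,R=st()
d=img("wrist");cv2.imwrite("pics/b_wrist.png",d["img"]);print(-np.array(d["R"]).T@d["t"])
```

```text
t 1.8 p [0.4312 0.0837 0.2502] f [-0.02  0.81  0.  ] g 0.403
[[ 0.957 -0.29   0.002]
 [-0.29  -0.957  0.001]
 [ 0.002 -0.001 -1.   ]]
[0.44900985 0.14683171 0.42709709]
```

View pics/b_wrist.png

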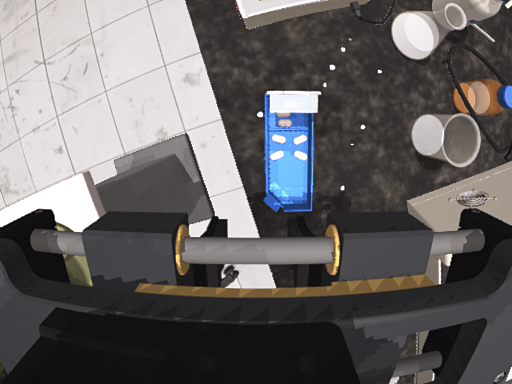

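Run:
```python
import cv2
a=cv2.imread("pics/b_wrist.png")[80:225,230:350]
cv2.imwrite("pics/z3.png",cv2.resize(a,None,fx=4,fy=4,interpolation=cv2.INTER_CUBIC))
```

```text
(no output)
```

View pics/z3.png

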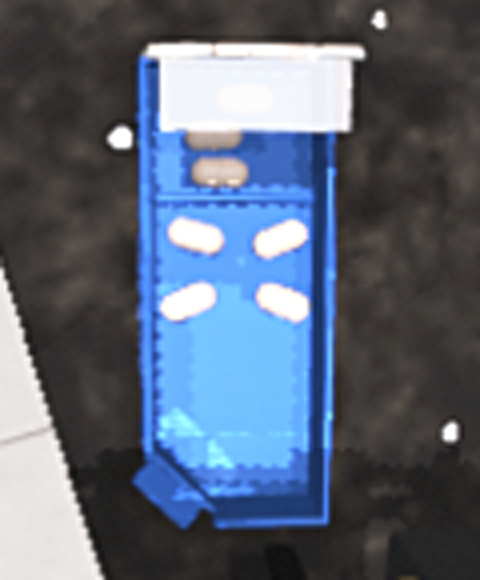

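Run:
```python
from h import *
d=img("wrist")
q=lambda x,y:(230+x/4,80+y/4)
P={}
for n,p,z in [("L0",(138,60),.036),("L1",(143,452),.036),("R1",(330,524),.036),("R0",(335,165),.036),("E1",(225,524),.036),("tabL",(150,50),.09),("tabR",(362,50),.09),("fl",(160,128),.09),("fr",(352,130),.09),("s1",(196,235),.008),("s2",(281,239),.008),("s3",(187,301),.008),("s4",(283,302),.008)]:
    P[n]=onz(d,q(*p),z);print(n,np.round(P[n],4))
for a,b in (("L0","L1"),("R0","R1")):
    v=P[b]-P[a];print(np.degrees(np.arctan2(v[1],v[0])),np.linalg.norm(v))
v=P["R1"]-P["E1"];print(np.degrees(np.arctan2(v[1],v[0])))
```

```text
L0 [0.4659 0.1757 0.036 ]
L1 [0.4305 0.0496 0.036 ]
R1 [0.4859 0.0059 0.036 ]
R0 [0.5186 0.125  0.036 ]
E1 [0.4506 0.0167 0.036 ]
tabL [0.4674 0.1738 0.09  ]
tabR [0.5256 0.1582 0.09  ]
fl [0.4638 0.1517 0.09  ]
fr [0.5164 0.1367 0.09  ]
s1 [0.4692 0.1127 0.008 ]
s2 [0.4979 0.103  0.008 ]
s3 [0.4597 0.091  0.008 ]
s4 [0.4926 0.0811 0.008 ]
-105.67340364689817 0.1309720550724163
-105.35455948466061 0.12349499611513347
-16.98550101110353
```

>>> {"api": "drive_tool", "payload": {"rows": [[[0.127,-0.45,0,-0.0075,255],[0.127,-0.45,0,-0.0075,255],[0.127,-0.45,0,-0.0075,255],[0.127,-0.45,0.15,-0.0075,255],[0.127,-0.45,0.3,-0.0075,255],[0.127,-0.45,0.45,-0.0075,255],[0.127,-0.45,0.5,-0.0075,255],[0.127,-0.45,0.5,-0.0075,255]]]}}

```text
time: 2.9
position: [0.504, 0.2047, 0.0991]
tool_rot: [3.113, -0.414, -0.002]
ft_force: [0.9, -1.4, -0.4]
grip_width: 0.006
```

Run:
```python
from h import *
s,R=st()
d=img("scene");cv2.imwrite("pics/c1.png",cv2.resize(d["img"][90:210,130:250],None,fx=4,fy=4))
d=img("side");cv2.imwrite("pics/c2.png",cv2.resize(d["img"][100:220,140:260],None,fx=4,fy=4))
ux=np.array([-.267,-.964,0]);print((s["position"]-[.476,.091,0])@ux, (s["position"]-[.476,.091,0])@[.964,-.267,0])
```

```text
t 2.9 p [0.504  0.2047 0.0991] f [ 0.86 -1.44 -0.41] g 0.006
[[ 0.965 -0.261 -0.001]
 [-0.261 -0.965 -0.001]
 [-0.001  0.001 -1.   ]]
-0.11706871473837399 -0.0033172332802028507
```

View pics/c1.png

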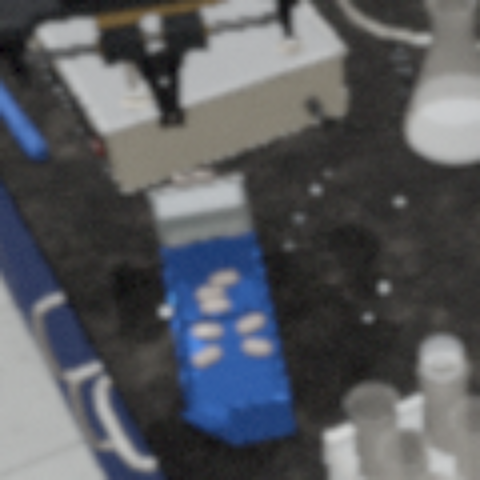

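View pics/c2.png

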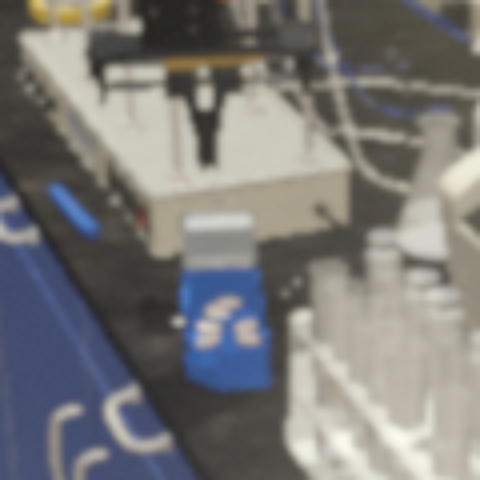

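>>> {"api": "drive_tool", "payload": {"rows": [[[0.01,0,0.067,0,255],[0.01,0.04,0.067,0,255],[0.01,0.06,0.067,0,255],[0.01,0.08,0.067,0,255],[0.01,0.1,0.07,0,255],[0.01,0.12,0.073,0,255],[0.01,0.14,0.077,0,255],[0.01,0.16,0.085,0,255],[0.01,0.175,0.092,0,255],[0.01,0.19,0.1,0,255],[0.01,0.2,0.11,0,255],[0.01,0.21,0.12,0,255],[0.01,0.22,0.13,0,255],[0.01,0.23,0.138,0,255],[0.01,0.23,0.138,0,255]]]}}

```text
time: 4.88
position: [0.4894, 0.1365, 0.0577]
tool_rot: [3.114, -0.417, -0.001]
ft_force: [0.2, -0.3, -0.6]
grip_width: 0.008
```

Run:
```python
from h import *
s,R=st()
d=img("scene");cv2.imwrite("pics/d1.png",cv2.resize(d["img"][90:210,130:250],None,fx=4,fy=4))
d=img("side");cv2.imwrite("pics/d2.png",cv2.resize(d["img"][100:220,140:260],None,fx=4,fy=4))
```

```text
t 4.875 p [0.4894 0.1365 0.0577] f [ 0.16 -0.29 -0.64] g 0.008
[[ 0.965 -0.263 -0.   ]
 [-0.263 -0.965 -0.   ]
 [-0.     0.    -1.   ]]
```

View pics/d1.png

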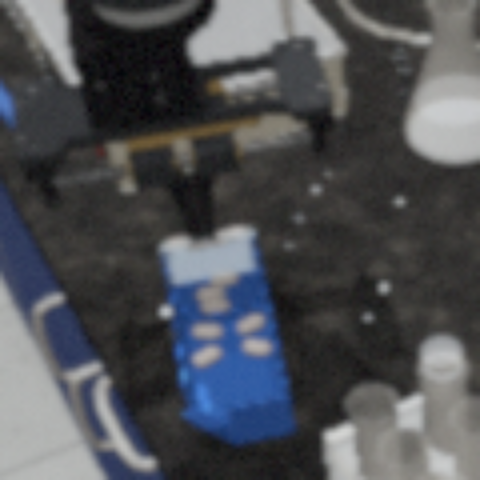

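View pics/d2.png

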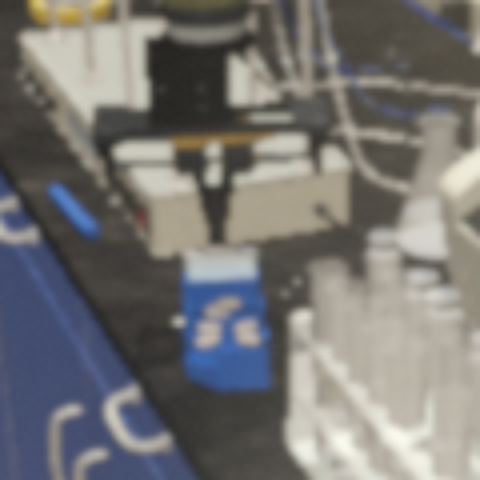

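The lid is nearly shut; now I'll press down gently.

>>> {"api": "drive_tool", "payload": {"rows": [[[0,0.01,0.006,0,255],[0,0.02,0.012,0,255],[0,0.025,0.018,0,255],[0,0.025,0.02,0,255],[0,0.025,0.02,0,255]]]}}

```text
time: 5.6
position: [0.4876, 0.1296, 0.0519]
tool_rot: [-3.114, 0.416, 0.0]
ft_force: [-0.5, -0.8, -0.6]
grip_width: 0.006
```

Run:
```python
from h import *
s,R=st()
d=img("scene");cv2.imwrite("pics/e1.png",cv2.resize(d["img"][90:210,130:250],None,fx=4,fy=4))
```

```text
t 5.6 p [0.4876 0.1296 0.0519] f [-0.54 -0.82 -0.57] g 0.006
[[ 0.965 -0.263 -0.   ]
 [-0.263 -0.965  0.   ]
 [-0.    -0.    -1.   ]]
```

View pics/e1.png

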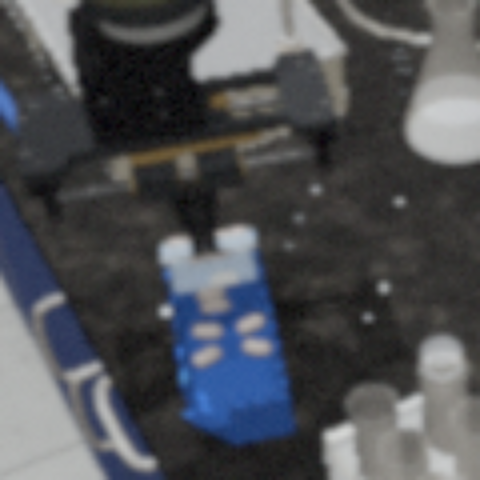

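>>> {"api": "drive_tool", "payload": {"rows": [[[0,0,0.003,0,255],[0,0,0.006,0,255],[0,0,0.006,0,255]]]}}

```text
time: 6.02
position: [0.4876, 0.1296, 0.0501]
tool_rot: [3.114, -0.416, -0.0]
ft_force: [-0.9, 0.3, -0.2]
grip_width: 0.008
```

Run:
```python
from h import *
s,R=st()
```

```text
t 6.025 p [0.4876 0.1296 0.0501] f [-0.9   0.34 -0.24] g 0.008
[[ 0.965 -0.263 -0.   ]
 [-0.263 -0.965 -0.   ]
 [-0.     0.    -1.   ]]
```

>>> {"api": "drive_tool", "payload": {"rows": [[[0,0,0.003,0,255],[0,0,0.006,0,255],[0,0,0.006,0,255]]]}}

```text
time: 6.4
position: [0.4875, 0.1295, 0.0483]
tool_rot: [3.114, -0.416, -0.0]
ft_force: [0.4, 0.2, -0.2]
grip_width: 0.004
```

Run:
```python
from h import *
s,R=st()
d=img("wrist");cv2.imwrite("pics/f1.png",d["img"])
d=img("side");cv2.imwrite("pics/f2.png",cv2.resize(d["img"][130:220,160:250],None,fx=6,fy=6,interpolation=cv2.INTER_CUBIC))
```

```text
t 6.4 p [0.4875 0.1295 0.0483] f [ 0.4   0.18 -0.18] g 0.004
[[ 0.965 -0.263 -0.   ]
 [-0.263 -0.965 -0.   ]
 [-0.     0.    -1.   ]]
```

View pics/f1.png

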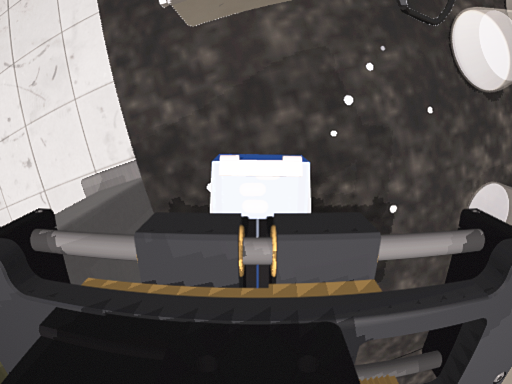

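View pics/f2.png

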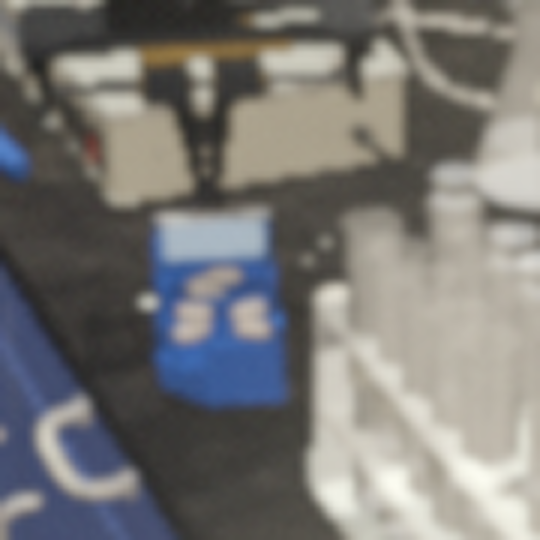

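Run:
```python
from h import *
C=np.array([.476,.091,0]);ux=np.array([-.267,-.964,0]);uy=np.array([.964,-.267,0])
T=lambda x,y,z:C+ux*x/1e3+uy*y/1e3+np.array([0,0,z/1e3])
s=ctrl.get_state();print("tcp tray x,y",(s["position"]-C)@ux,(s["position"]-C)@uy)
d=img("side")
f=lambda X:np.round((proj(d,X)-[160,130])*6)
print("tip",f(s["position"]-[0,0,.014]))
for n,X in dict(hL=T(-80,-32,38),hR=T(-80,32,38),fL=T(-28,-32,38),fR=T(-28,32,38),flapL=T(-28,-29,17),c=T(80,32,36),cb=T(80,32,0)).items():print(n,f(X))
for a in (0,20,40,60): 
    import math
    print(a,"front", f(T(-79.5+52*math.cos(math.radians(a)),-32,36+52*math.sin(math.radians(a)))))
d=img("wrist")
f=lambda X:np.round(proj(d,X))
print("w tip",f(s["position"]-[0,0,.014]))
for n,X in dict(hL=T(-80,-32,38),hR=T(-80,32,38),fL=T(-28,-32,38),fR=T(-28,32,38)).items():print(n,f(X))
```

```text
tcp tray x,y -0.04024553996839595 0.0008673297047252446
tip [207. 250.]
hL [146. 219.]
hR [258. 213.]
fL [148. 257.]
fR [264. 250.]
flapL [155. 291.]
c [276. 338.]
cb [278. 399.]
0 front [148. 260.]
20 front [146. 229.]
40 front [144. 196.]
60 front [142. 167.]
w tip [259. 217.]
hL [208. 159.]
hR [308. 160.]
fL [210. 235.]
fR [304. 235.]
```

Run:
```python
from h import *
C=np.array([.476,.091,0]);ux=np.array([-.267,-.964,0]);uy=np.array([.964,-.267,0])
T=lambda x,y,z:C+ux*x/1e3+uy*y/1e3+np.array([0,0,z/1e3])
s=ctrl.get_state()
for n,o,k in (("scene",(145,110),6),("side",(165,140),7)):
    d=img(n);cv2.imwrite(f"pics/g_{n}.png",cv2.resize(d["img"][o[1]:o[1]+90,o[0]:o[0]+90],None,fx=k,fy=k,interpolation=cv2.INTER_LANCZOS4))
    f=lambda X:np.round((proj(d,X)-o)*k)
    print(n,"tip",f(s["position"]-[0,0,.014]),"tcp",f(s["position"]),f(s["position"]+[0,0,.05]))
    for m,X in dict(hL=T(-80,-32,38),hR=T(-80,32,38),fL=T(-28,-32,38),fR=T(-28,32,38),pL=T(60,-32,36),c=T(80,32,36),cb=T(80,32,0)).items():print(m,f(X))
```

```text
scene tip [226. 297.] tcp [221. 275.] [202. 192.]
hL [143. 247.]
hR [280. 222.]
fL [155. 324.]
fR [297. 297.]
pL [179. 470.]
c [336. 474.]
cb [346. 528.]
side tip [206. 222.] tcp [205. 195.] [200.  98.]
hL [135. 186.]
hR [266. 178.]
fL [137. 230.]
fR [272. 222.]
pL [142. 314.]
c [286. 325.]
cb [290. 396.]
```

View pics/g_scene.png

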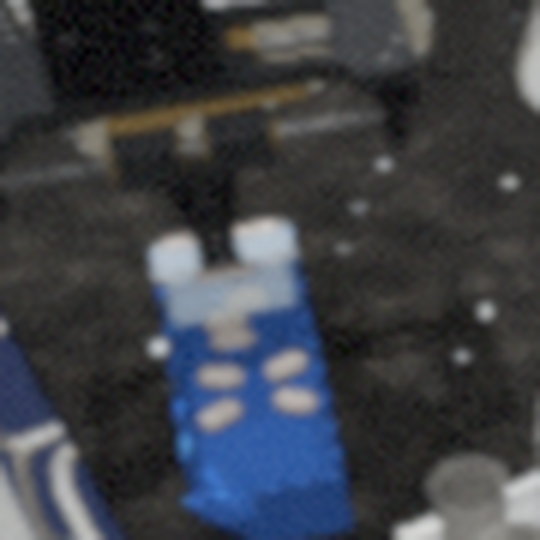

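View pics/g_side.png

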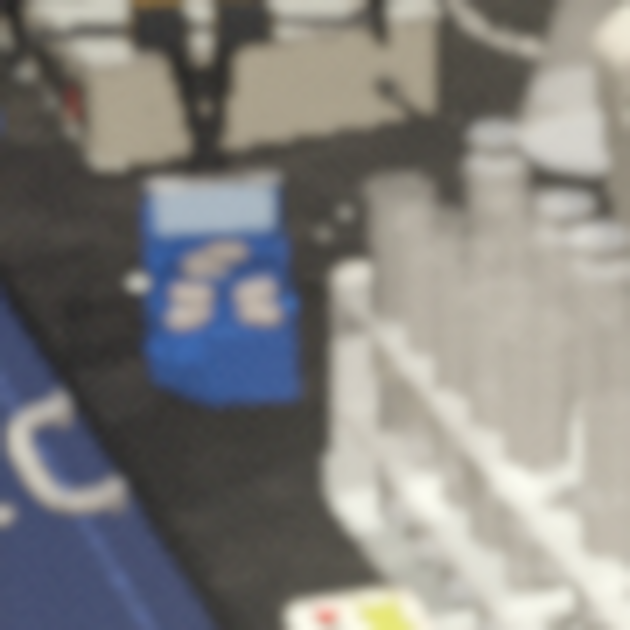

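>>> {"api": "drive_tool", "payload": {"rows": [[[0,0,-0.04,0,255],[0,0,-0.04,0,255]]]}}

```text
time: 6.95
position: [0.4887, 0.13, 0.0618]
tool_rot: [-3.112, 0.416, -0.004]
ft_force: [-0.1, -0.1, -0.8]
grip_width: 0.011
```

```bash
cat > look.py <<'E'
from h import *
import sys
t=sys.argv[1]
s,R=st()
o=(145,105);d=img("scene");a=cv2.resize(d["img"][o[1]:o[1]+90,o[0]:o[0]+66],None,fx=6,fy=6,interpolation=cv2.INTER_CUBIC)
o=(170,140);d=img("side");b=cv2.resize(d["img"][o[1]:o[1]+72,o[0]:o[0]+50],None,fx=7.5,fy=7.5,interpolation=cv2.INTER_CUBIC)
cv2.imwrite(f"pics/{t}.png",np.hstack([a,b[:540]]))
E
python3 look.py h1
```

```text
t 6.95 p [0.4887 0.13   0.0618] f [-0.1  -0.12 -0.8 ] g 0.011
[[ 0.965 -0.263  0.003]
 [-0.263 -0.965  0.001]
 [ 0.002 -0.002 -1.   ]]
```

View pics/h1.png

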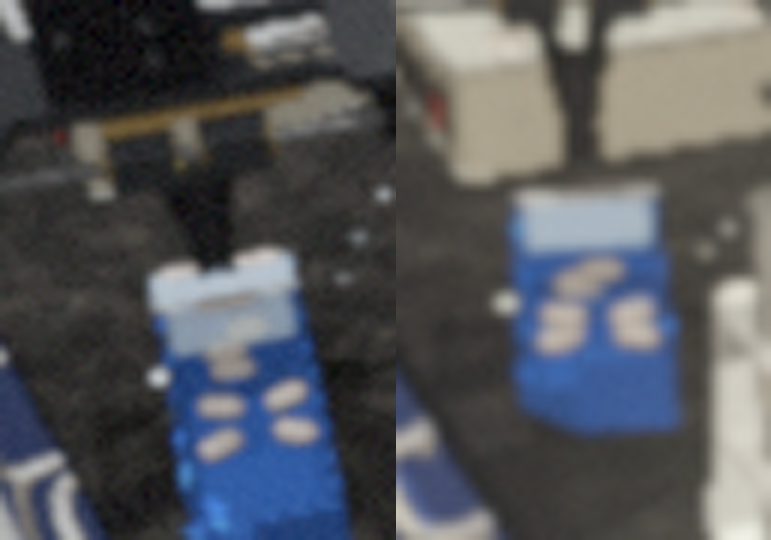

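Run:
```python
from h import *
d=img("scene");e=img("side")
def tri(p,q):
    c1,v1=ray(d,p);c2,v2=ray(e,q);v1/=np.linalg.norm(v1);v2/=np.linalg.norm(v2)
    s=np.linalg.lstsq(np.stack([v1,-v2],1),c2-c1,rcond=None)[0];return np.round(c1+v1*s[0],4),np.round(c2+v2*s[1],4)
P=np.array([.504,.2047,.0991])
print("c",tri((130+172/4,90+124/4),(140+207/4,100+165/4)),P, proj(d,P-[0,0,.014]),proj(e,P-[0,0,.014]))
P=np.array([.4887,.13,.0618])
print("h",tri((145+213/6,105+268/6),(170+(583-396)/7.5,140+162/7.5)),P)
# lid front edge left/right: scene (165,310)->,(298,290) ; side (522,195),(660,188)
print("front L",tri((145+167/6,105+315/6),(170+(522-396)/7.5,140+195/7.5)))
print("front R",tri((145+296/6,105+290/6),(170+(660-396)/7.5,140+190/7.5)))
print("flap L",tri((145+172/6,105+357/6),(170+(525-396)/7.5,140+250/7.5)))
print("pour RB",tri((145+350/6,105+530/6),(170+(680-396)/7.5,140+430/7.5)))
```

```text
c (array([0.5   , 0.1892, 0.1207]), array([0.5013, 0.1888, 0.1205])) [0.504  0.2047 0.0991] [174.57782356 127.72921243] [191.62156868 149.25130353]
h (array([0.4874, 0.1287, 0.0719]), array([0.4905, 0.1276, 0.0716])) [0.4887 0.13   0.0618]
front L (array([0.4605, 0.1196, 0.064 ]), array([0.4596, 0.1199, 0.0641]))
front R (array([0.5165, 0.1074, 0.0617]), array([0.5188, 0.1066, 0.0616]))
flap L (array([0.4585, 0.1218, 0.0371]), array([0.4598, 0.1213, 0.0369]))
pour RB (array([ 0.4991,  0.0362, -0.0204]), array([ 0.5003,  0.0358, -0.0205]))
```

>>> {"api": "drive_tool", "payload": {"rows": [[[0,0,0.04,0,255],[0,-0.01,0.05,0,255],[0,-0.01,0.06,0,255],[0,-0.01,0.07,0,255],[0,-0.01,0.075,0,255],[0,-0.01,0.075,0,255]]]}}

```text
time: 7.9
position: [0.4884, 0.1324, 0.0378]
tool_rot: [-3.114, 0.416, 0.0]
ft_force: [0.8, 0.6, -0.2]
grip_width: 0.003
```

```bash
python3 look.py i1; python3 -c "
from h import *
e=img('side');print(proj(e,[.205,.616,.193]),proj(e,[.205,.616,.207]))"
```

```text
t 7.9 p [0.4884 0.1324 0.0378] f [ 0.84  0.56 -0.18] g 0.003
[[ 0.965 -0.263 -0.   ]
 [-0.263 -0.965  0.   ]
 [-0.    -0.    -1.   ]]
[82.82994035 97.723303  ] [82.27084026 94.13038494]
```

View pics/i1.png

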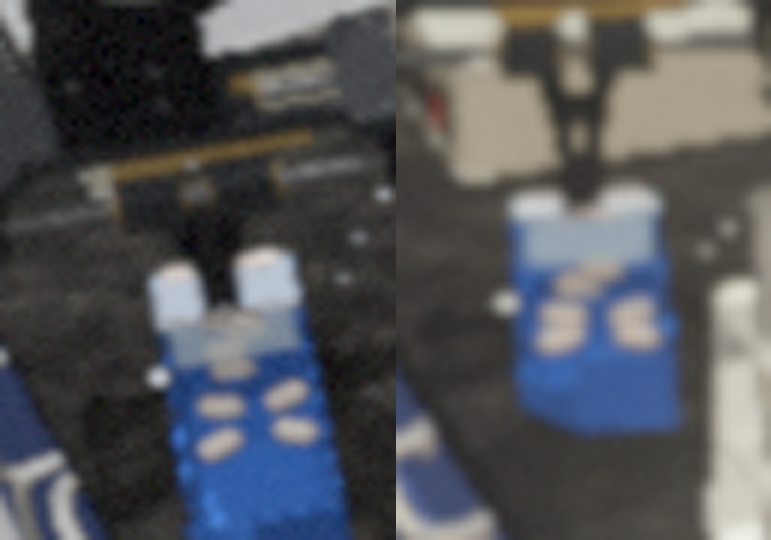

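>>> {"api": "drive_tool", "payload": {"rows": [[[0,0,0.008,0,255],[0,0,0.016,0,255],[0,0,0.024,0,255],[0,0,0.03,0,255],[0,0,0.03,0,255]]]}}

```text
time: 8.68
position: [0.4882, 0.1324, 0.0287]
tool_rot: [3.114, -0.416, -0.0]
ft_force: [0.1, 0.5, -0.4]
grip_width: 0.001
```

```bash
python3 look.py j1
```

```text
t 8.675 p [0.4882 0.1324 0.0287] f [ 0.09  0.51 -0.45] g 0.001
[[ 0.965 -0.263 -0.   ]
 [-0.263 -0.965 -0.   ]
 [-0.     0.    -1.   ]]
```

View pics/j1.png

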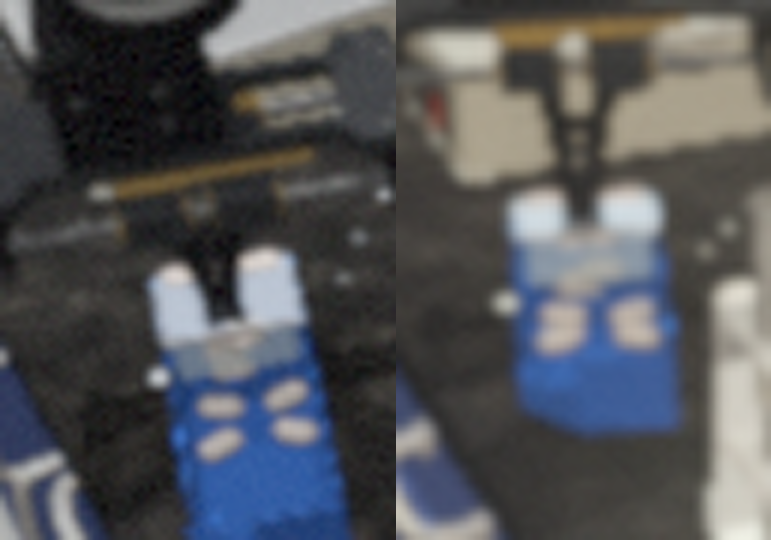

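>>> {"api": "drive_tool", "payload": {"rows": [[[0,0,0.005,0,255],[0,0,0.01,0,255],[0,0,0.01,0,255]]]}}

```text
time: 9.15
position: [0.4882, 0.1324, 0.0257]
tool_rot: [3.114, -0.416, -0.0]
ft_force: [0.0, -0.7, 0.3]
grip_width: 0.007
```

>>> {"api": "drive_tool", "payload": {"rows": [[[0,0,0.004,0,255],[0,0,0.007,0,255],[0,0,0.007,0,255]]]}}

```text
time: 9.52
position: [0.4885, 0.1325, 0.024]
tool_rot: [-3.114, 0.416, -0.0]
ft_force: [-0.9, 0.3, 2.2]
grip_width: 0.007
```

```bash
python3 look.py k1
```

```text
t 9.525 p [0.4885 0.1325 0.024 ] f [-0.91  0.27  2.21] g 0.007
[[ 0.965 -0.263  0.   ]
 [-0.263 -0.965  0.   ]
 [ 0.    -0.    -1.   ]]
```

View pics/k1.png

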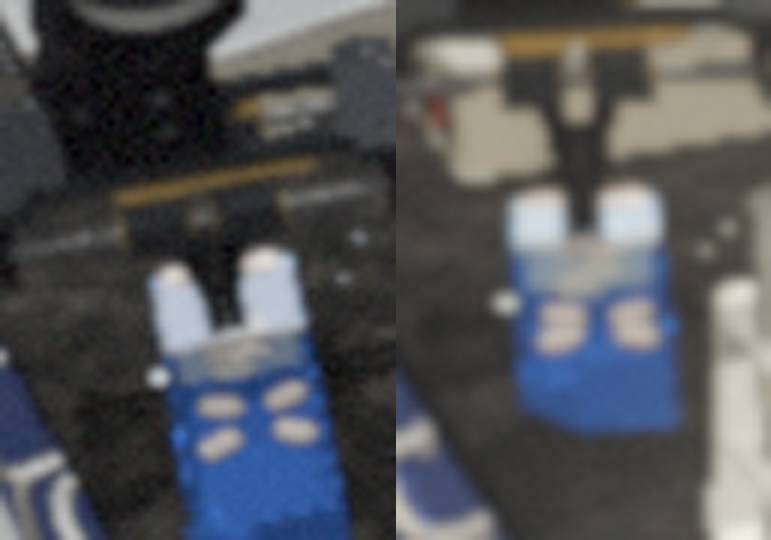

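>>> {"api": "drive_tool", "payload": {"rows": [[[0,0,0.004,0,255],[0,0,0.006,0,255],[0,0,0.006,0,255]]]}}

```text
time: 10.0
position: [0.4888, 0.1325, 0.0237]
tool_rot: [-3.113, 0.416, -0.0]
ft_force: [-4.7, -1.3, 14.6]
grip_width: 0.005
```

>>> {"api": "drive_tool", "payload": {"rows": [[[0,0,-0.1,0,255],[0,0,-0.2,0,0],[0,0,-0.3,0,0],[0,0.12,-0.3,0,0],[0,0.12,-0.3,0,0],[0,0.12,-0.3,0,0],[0,0.12,-0.3,0,0],[0,0.12,-0.3,0,0]]]}}

```text
time: 11.0
position: [0.4788, 0.0983, 0.1117]
tool_rot: [3.114, -0.415, -0.001]
ft_force: [0.2, -0.9, -0.3]
grip_width: 0.723
```

```bash
python3 look.py l1;python3 - <<'E'
from h import *
d=img("scene");cv2.imwrite("pics/l2.png",d["img"][20:220,60:300].repeat(3,0).repeat(3,1))
d=img("side");cv2.imwrite("pics/l3.png",d["img"][60:220,100:300].repeat(3,0).repeat(3,1))
E
```

```text
t 11.0 p [0.4788 0.0983 0.1117] f [ 0.16 -0.92 -0.28] g 0.723
[[ 0.965 -0.262 -0.   ]
 [-0.262 -0.965 -0.   ]
 [-0.     0.    -1.   ]]
```

View pics/l2.png

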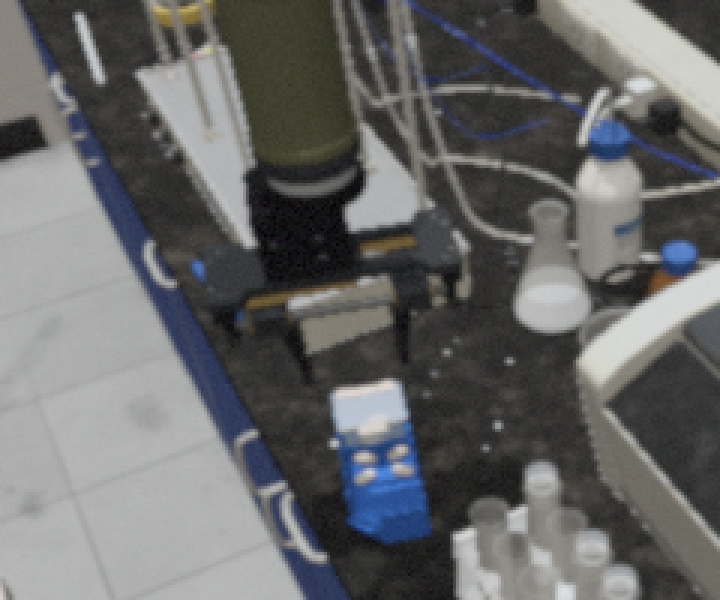

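View pics/l3.png

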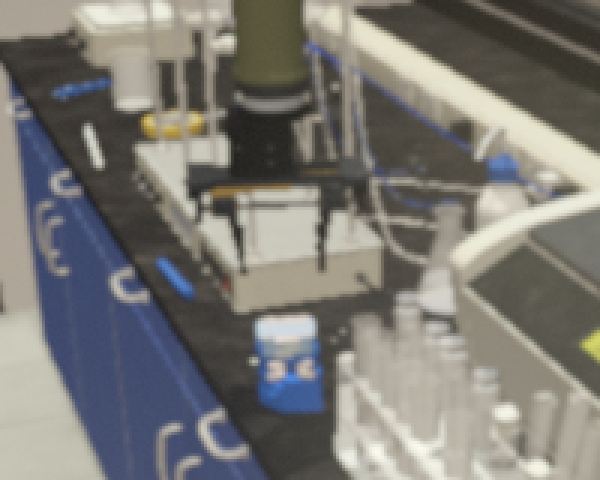

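```bash
cat >> h.py <<'E'
def tri(d,e,p,q):
    c1,v1=ray(d,p);c2,v2=ray(e,q);v1/=np.linalg.norm(v1);v2/=np.linalg.norm(v2)
    s=np.linalg.lstsq(np.stack([v1,-v2],1),c2-c1,rcond=None)[0];return np.round((c1+v1*s[0]+c2+v2*s[1])/2,4),np.round(np.linalg.norm(c1+v1*s[0]-c2-v2*s[1]),4)
E
python3 - <<'E'
from h import *
s,R=st();d=img("scene");e=img("side")
print(tri(d,e,(162.7,146.7),(181,150)),tri(d,e,(195.3,140.7),(207.3,150)))
print(tri(d,e,(60+424/3,20+538/3),(100+322/3,60+410/3)))
w=img("wrist");cv2.imwrite("pics/l4.png",w["img"])
E
```

```text
t 11.2 p [0.4789 0.0979 0.1118] f [-0.11  0.46 -0.31] g 0.899
[[ 0.965 -0.262 -0.   ]
 [-0.262 -0.965 -0.   ]
 [-0.     0.    -1.   ]]
(array([0.4368, 0.0931, 0.1343]), np.float64(0.0007)) (array([0.5184, 0.0809, 0.1258]), np.float64(0.0026))
(array([ 4.832e-01, -4.000e-04,  2.800e-03]), np.float64(0.0069))
```

View pics/l4.png

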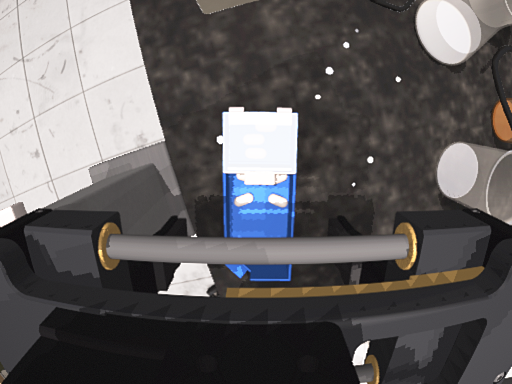

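View pics/l1.png

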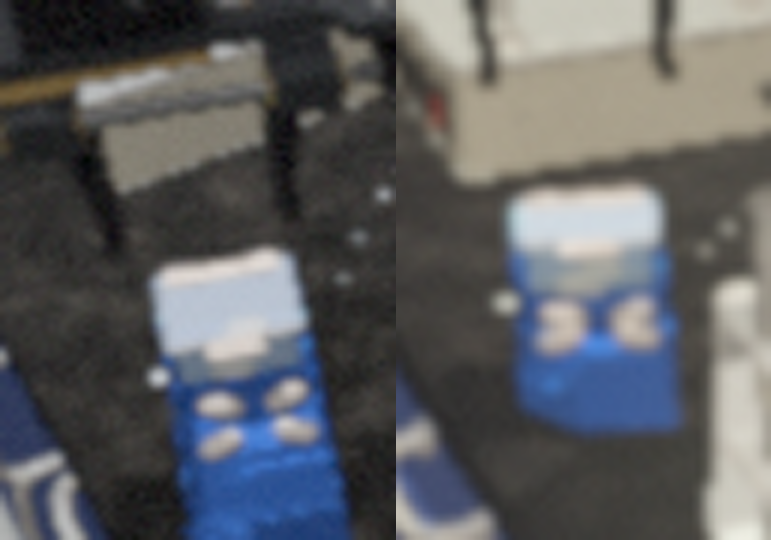

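Run:
```python
from h import *
C=np.array([.476,.091,0]);ux=np.array([-.267,-.964,0]);uy=np.array([.964,-.267,0])
w=img("wrist");s=ctrl.get_state()
o=(210,95);cv2.imwrite("pics/m1.png",cv2.resize(w["img"][o[1]:o[1]+110,o[0]:o[0]+100],None,fx=5,fy=5,interpolation=cv2.INTER_CUBIC))
for n,p,z in [("hL",(223,113),.0384),("hR",(297.5,113),.0384),("L",(223,172),.0384),("R",(296.5,172),.0384),("RL",(222.5,195),.036),("RR",(295,200),.036)]:
    X=onz(w,p,z);print(n,np.round(((X-C)@ux,(X-C)@uy),4))
G=C-.035*ux; R=Ro.from_rotvec(s["tool_rot"]).as_matrix();print(s["time"],G,R.T@(G+[0,0,-.008]-s["position"])/.3)
```

```text
hL [-0.0774 -0.0289]
hR [-0.0778  0.0335]
L [-0.027  -0.0294]
R [-0.0273  0.0338]
RL [-0.0059 -0.0306]
RR [-0.0016  0.0337]
11.4 [0.485345 0.12474  0.      ] [-0.00306363 -0.09249269  0.39982638]
```

View pics/m1.png

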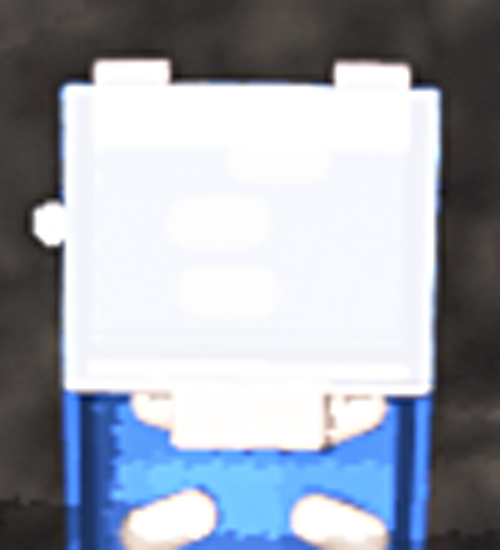

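>>> {"api": "drive_tool", "payload": {"rows": [[[0.004,-0.086,0,0,0],[0.004,-0.086,0.1,0,0],[0.004,-0.086,0.2,0,0],[0.004,-0.086,0.27,0,0],[0.004,-0.086,0.32,0,0],[0.004,-0.086,0.35,0,0],[0.004,-0.086,0.37,0,0],[0.004,-0.086,0.37,0,0]]]}}

```text
time: 12.4
position: [0.487, 0.1224, 0.001]
tool_rot: [-3.114, 0.416, -0.0]
ft_force: [-0.6, -0.6, 0.4]
grip_width: 0.998
```

```bash
python3 look.py n1
python3 - <<'E'
from h import *
w=img("wrist");cv2.imwrite("pics/n2.png",w["img"])
E
```

```text
t 12.4 p [0.487  0.1224 0.001 ] f [-0.62 -0.59  0.43] g 0.998
[[ 0.965 -0.263  0.   ]
 [-0.263 -0.965  0.   ]
 [ 0.    -0.    -1.   ]]
```

View pics/n1.png

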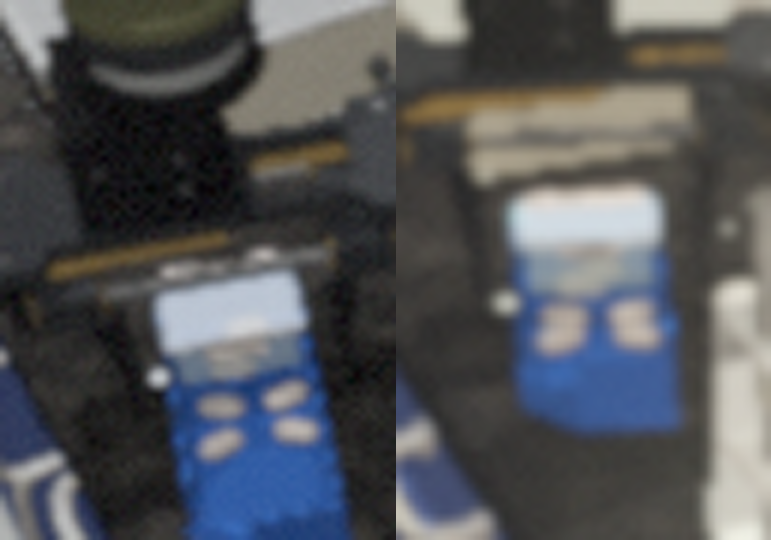

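View pics/n2.png

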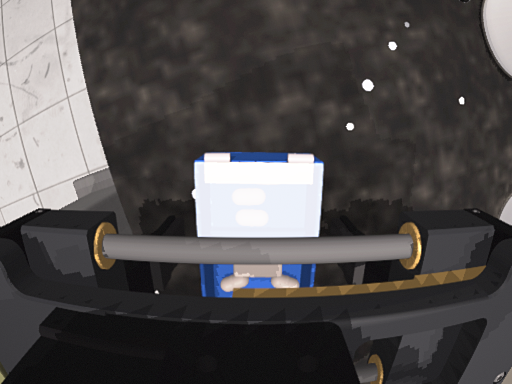

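>>> {"api": "drive_tool", "payload": {"rows": [[[0,0,0.014,0,0],[0,0,0.025,0,0],[0,0,0.025,0,150],[0,0,0.025,0,150],[0,0,0.025,0,150],[0,0,0.025,0,150],[0,0,0.025,0,150],[0,0,0.025,0,150]]], "grip_force": 5}}

```text
time: 13.55
position: [0.487, 0.1223, -0.0064]
tool_rot: [-3.114, 0.416, -0.001]
ft_force: [0.0, 0.1, -0.0]
grip_width: 0.736
```

```bash
python3 look.py o1
```

```text
t 13.55 p [ 0.487   0.1223 -0.0064] f [ 0.02  0.06 -0.04] g 0.736
[[ 0.965 -0.263  0.   ]
 [-0.263 -0.965  0.   ]
 [ 0.    -0.    -1.   ]]
```

View pics/o1.png

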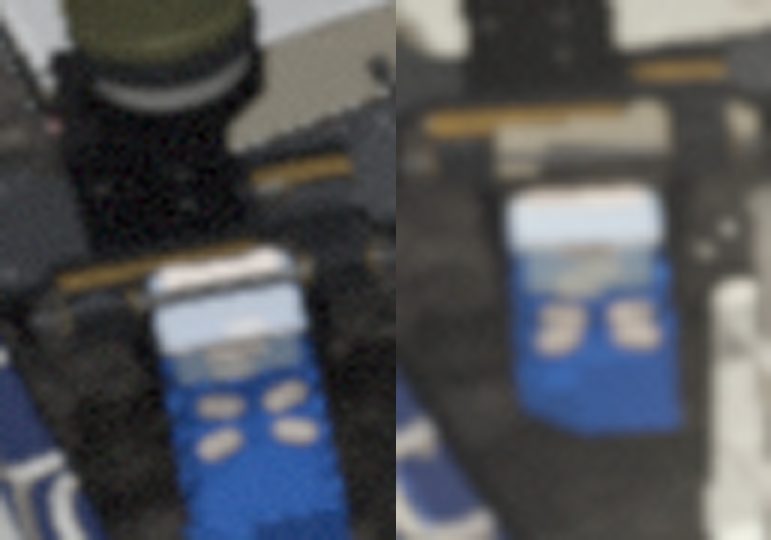

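>>> {"api": "drive_tool", "payload": {"rows": [[[0,0,-0.015,0,150],[0,0,-0.03,0,150],[0,0,-0.045,0,150],[0,0,-0.06,0,150],[0,0,-0.06,0,150]]]}}

```text
time: 14.28
position: [0.4873, 0.1225, 0.012]
tool_rot: [-3.113, 0.416, -0.002]
ft_force: [0.2, 0.3, -1.0]
grip_width: 0.733
```

```bash
python3 look.py p1
```

```text
t 14.275 p [0.4873 0.1225 0.012 ] f [ 0.22  0.35 -0.99] g 0.733
[[ 0.965 -0.263  0.001]
 [-0.263 -0.965  0.001]
 [ 0.001 -0.001 -1.   ]]
```

View pics/p1.png

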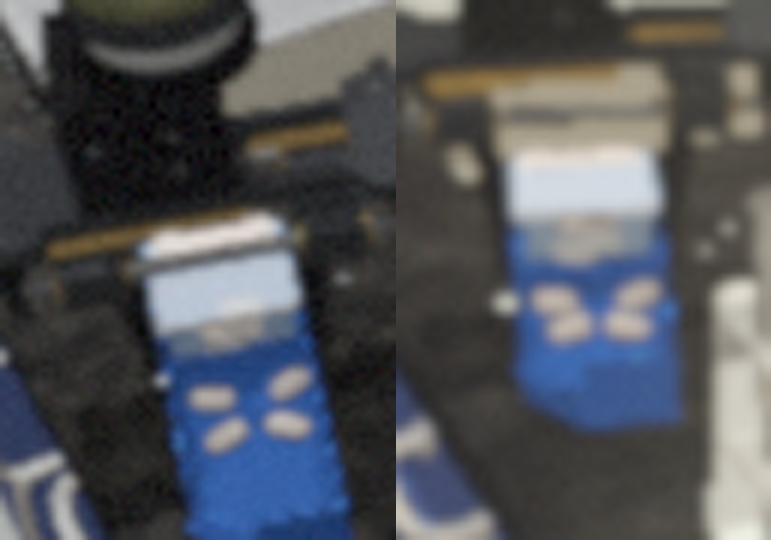

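>>> {"api": "drive_tool", "payload": {"rows": [[[0,0,-0.015,0,150],[0,0,-0.03,0,150],[0,0,-0.045,0,150],[0,0,-0.06,0,150],[0,0,-0.075,0,150],[0,0,-0.09,0,150],[0,0,-0.09,0,150]]]}}

```text
time: 15.25
position: [0.4873, 0.1225, 0.039]
tool_rot: [-3.113, 0.416, -0.001]
ft_force: [0.7, -0.2, -1.2]
grip_width: 0.733
```

```bash
python3 look.py q1
```

```text
t 15.25 p [0.4873 0.1225 0.039 ] f [ 0.69 -0.24 -1.2 ] g 0.733
[[ 0.965 -0.263  0.001]
 [-0.263 -0.965  0.001]
 [ 0.001 -0.001 -1.   ]]
```

View pics/q1.png

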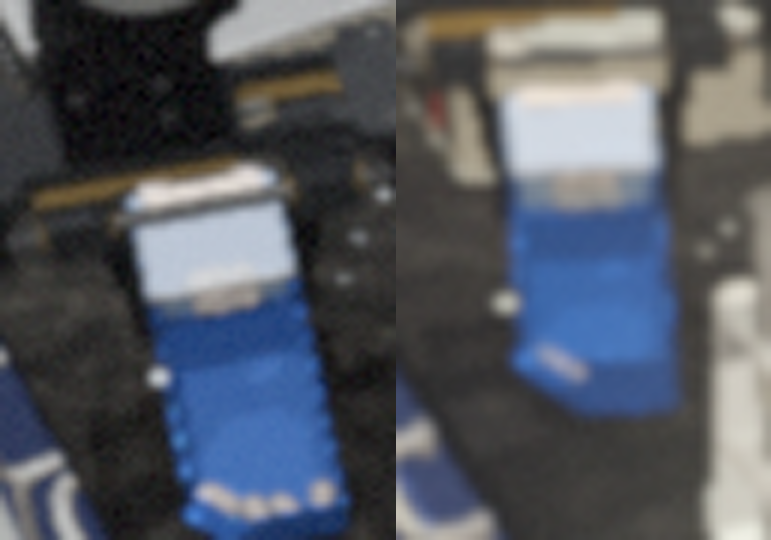

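>>> {"api": "drive_tool", "payload": {"rows": [[[0,0,-0.015,0,150],[0,0,-0.03,0,150],[0,0,-0.03,0,150]]]}}

```text
time: 15.72
position: [0.4873, 0.1225, 0.048]
tool_rot: [-3.113, 0.416, -0.001]
ft_force: [1.2, 0.3, -0.3]
grip_width: 0.734
```

>>> {"api": "drive_tool", "payload": {"rows": [[[0,0,0,0,255],[0,0,0,0,255],[0,0,0,0,255],[0,0,0,0,255],[0,0,-0.02,0,255],[0,0,-0.04,0,255],[0,0,-0.06,0,255],[0,0,-0.08,0,255],[0,0,-0.1,0,255],[0,0,-0.1,0,255]]], "grip_force": 45}}

```text
time: 16.98
position: [0.4874, 0.1225, 0.0781]
tool_rot: [-3.113, 0.416, -0.002]
ft_force: [-0.4, 0.6, -1.5]
grip_width: 0.729
```

```bash
python3 look.py r1
```

```text
t 16.975 p [0.4874 0.1225 0.0781] f [-0.43  0.6  -1.5 ] g 0.729
[[ 0.965 -0.263  0.001]
 [-0.263 -0.965  0.001]
 [ 0.001 -0.001 -1.   ]]
```

View pics/r1.png

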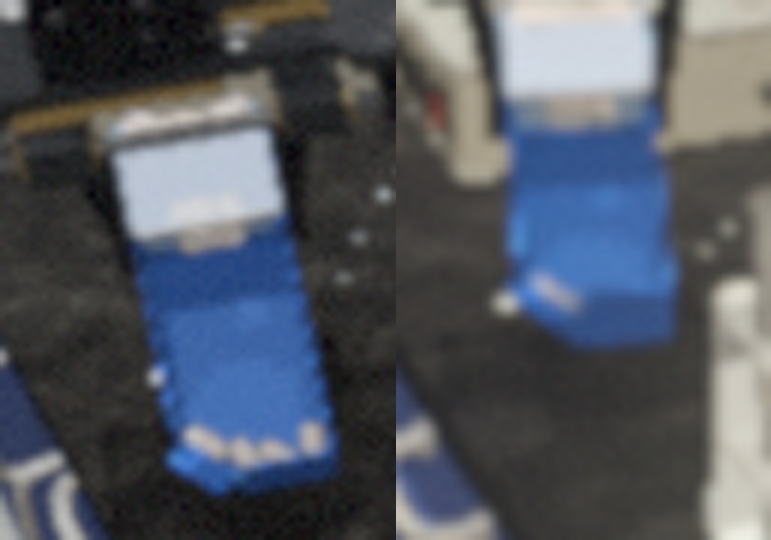

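>>> {"api": "drive_tool", "payload": {"rows": [[[0,0,-0.04,0,255],[0,0,-0.1,0,255],[0,0,-0.16,0,255],[0,0,-0.22,0,255],[0,0,-0.28,0,255],[0,0,-0.34,0,255],[0,0,-0.39,0,255],[0,0,-0.42,0,255],[0,0,-0.43,0,255],[0,0,-0.43,0,255],[0,0,-0.43,0,255],[0,0,-0.43,0,255]]]}}

```text
time: 18.58
position: [0.4866, 0.1222, 0.206]
tool_rot: [3.113, -0.416, -0.001]
ft_force: [0.8, 0.6, -2.6]
grip_width: 0.73
```

Run:
```python
from h import *
s,R=st()
for n,o in (("scene",(130,50)),("side",(150,60))):
    d=img(n);cv2.imwrite(f"pics/s_{n}.png",cv2.resize(d["img"][o[1]:o[1]+130,o[0]:o[0]+100],None,fx=5,fy=4.6 if 0 else 5,interpolation=cv2.INTER_CUBIC)[:600])
d=img("wrist");cv2.imwrite("pics/s_w.png",d["img"])
```

```text
t 18.575 p [0.4866 0.1222 0.206 ] f [ 0.82  0.62 -2.56] g 0.73
[[ 0.965 -0.263 -0.001]
 [-0.263 -0.965 -0.   ]
 [-0.001  0.001 -1.   ]]
```

View pics/s_scene.png

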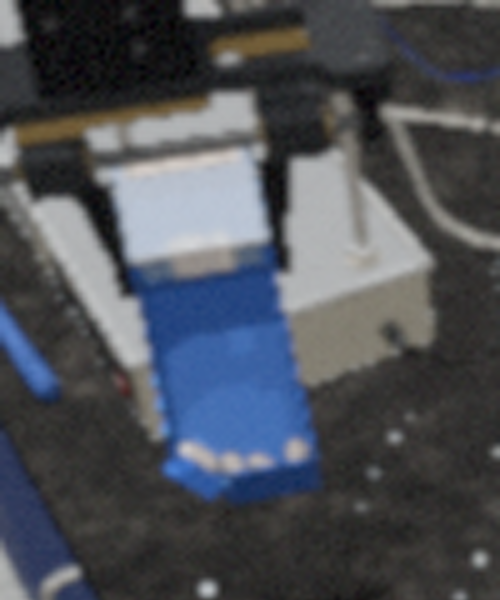

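View pics/s_side.png

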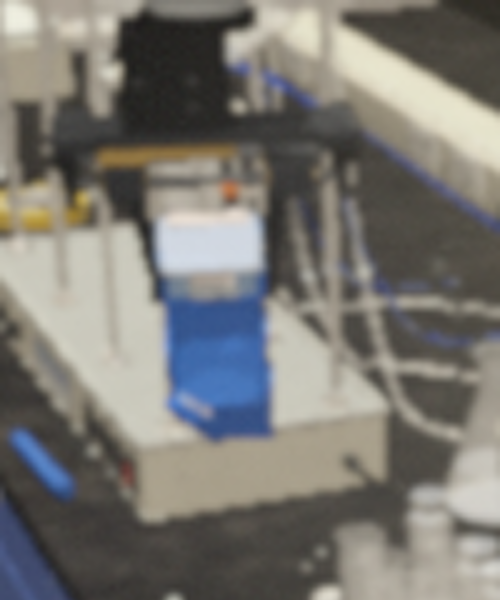

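View pics/s_w.png

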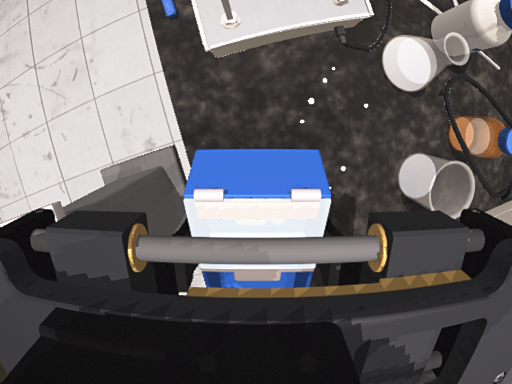

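>>> {"api": "drive_tool", "payload": {"rows": [[[0,0,0,0,255],[0,0,0,0,255],[0,0,0,0,255],[0,0,0,0,255],[0,0,0,0,255],[0,0,0,0,255],[0,0,0,0,255],[0,0,0,0,255]]]}}

```text
time: 19.73
position: [0.4869, 0.1223, 0.2065]
tool_rot: [-3.114, 0.416, -0.0]
ft_force: [-0.2, -0.7, -2.7]
grip_width: 0.731
```

Run:
```python
from h import *
s,R=st();d=img("scene");e=img("side")
a=cv2.resize(d["img"][50:170,130:230],None,fx=5,fy=5,interpolation=cv2.INTER_CUBIC);b=cv2.imread("pics/s_scene.png")
print("mean diff",cv2.absdiff(a,b).mean())
f=lambda p,q:tri(d,e,(130+p[0]/5,50+p[1]/5),(150+q[0]/5,60+q[1]/5))
print("pour low",f((318,485),(270,437)),"hinge R",f((250,150),(262,208)),"hinge L",f((110,180),(155,217)))
cv2.imwrite("pics/t.png",d["img"])
```

```text
t 19.725 p [0.4869 0.1223 0.2065] f [-0.22 -0.66 -2.71] g 0.731
[[ 0.965 -0.263  0.   ]
 [-0.263 -0.965  0.   ]
 [ 0.    -0.    -1.   ]]
mean diff 3.025392222222222
pour low (array([0.4928, 0.028 , 0.158 ]), np.float64(0.0016)) hinge R (array([0.5219, 0.1228, 0.2737]), np.float64(0.0036)) hinge L (array([0.4585, 0.1384, 0.271 ]), np.float64(0.0001))
```

View pics/t.png

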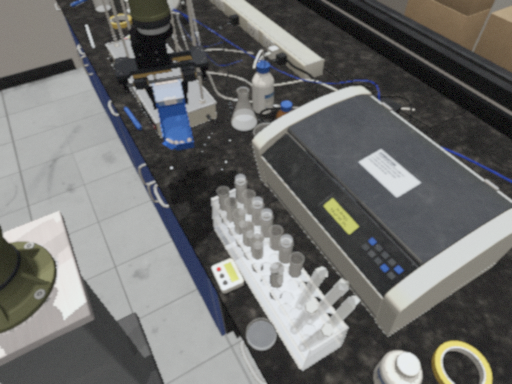

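```bash
python3 -c "
from bench import ctrl
print(ctrl.close_job())"
```

```text
the job is handed in; nothing more can be done
None
```

I shut the lid with the tray still on the bench, then tipped the tray, lifted it and handed the job in at about 20 s with the gripper holding it.

- **Lid:** I closed it with the shut fingertips and pressed it home at about 15 N. It stayed shut in every later picture.
- **Tipping:** the tool can only turn about its vertical axis. So I gripped the tray across its long sides at about x = -35 mm with 5 N and raised that end, with the pouring end resting on the bench, so that the tray swung down in the pads. I then clamped at 45 N and lifted.
- **Direction of the tip:** the tray is tipped straight towards the pouring end, not diagonally towards the lip corner.
- **Last checks:**
  - The lowest edge is about 0.16 m up.
  - The force on the wrist is about 2.7 N, which fits the loaded tray.
  - Nothing moved over a further second of holding.
  - All four spares lie along the pouring end. I judge them well within 60 mm of the corner, but I did not measure each one.
  - The flask, timer and petri dish look unmoved in the last scene picture. The arm stayed clear of the beaker, but I did not compare it before and after.
- **Disagreements:**
  - The fingertips turned out to be about 14 mm behind the reported tool centre, not ahead of it as the brief says. I worked from the contact with the lid instead.
  - The tip angle is about 28 degrees from the lift height, but a rough two-camera estimate gave about 36 degrees. Either way it is below 50.

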